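Rinse the flux brush and stand it in the drip cup

ROBOT

A 6-joint arm with a two-finger parallel gripper is mounted at the origin on the work surface. World frame = base frame: x ahead of the robot, y to its left, z up, the work surface at z = 0. Lengths are in m, angles in rad, forces in N, time in s.
With the tool pointing down it reaches from about 0.25 to 0.725 m from the base axis. Payload 4 kg.
Tool frame: the origin (TCP) lies at the very end of the fingers, on their centre line; the grasp point (between the pads) lies 19 mm behind it; z points along the fingers, y is the line along which they close (so a half turn about z gives the same grasp; the last joint's range is limited). The gripper opens to 85 mm and grips with 20 to 120 N. Pads are 22 mm wide; open, the fingers measure 114 mm over their backs; the gripper's body (76 mm by 85 mm) begins 54 mm behind the grasp point. The pads swing forward as they close: fully open they stand 13 mm farther back than shut.
Start: joints at [1.233, 0.241, 0.005, 1.335, 0, 1.571], TCP at [0.166, 0.472, 0.231] pointing down, gripper open.
Joint ranges: [-2.72, 2.72], [-1.05, 1.87], [-1.09, 1.28], [-1.99, 2.15], [-1.42, 1.44], [-3.14, 3.14]. Speed limits (rad/s): [2.79, 2.79, 3.14, 3.14, 3.14, 3.14].

INTERFACE

Orientations are given as a unit quaternion [x, y, z, w].
In Python, from workcell import bot gives the robot as it stands.
- The arm moves only by the tool carry_out, never from a script. Its argument "increments" is one flat list of numbers, 5 for each row, row after row: the finger opening in cm, from 0 to 8.54, then the shift along the tool's x, y, z in cm, then the turn about the tool's z in rad. A call has exactly 5 rows; each row shifts and turns the commanded pose from where the row before left it, along the tool's axes as they then stand; what a row does not reach is not made up. A row lasts 1/8 s, in which the tool goes at most 62.5 mm and 10.7 degrees, less where a joint would pass 70% of its speed; a pose out of reach is approached as far as the arm can. A call with a gripper value outside its range is refused whole. The fingers move at their own pace and stop on an object; the grip force is fixed at half the most. Time passes only in rows, so rows that do not move let the fingers close, or fill a call up. It gives the time, the measured TCP pose, the force, the opening and the grip force at its end, in the units of the state.
- bot.get_obs(): the state, without advancing time (a new reading comes with each control period).
- bot.camera(name): name is "scene" or "top" or "wrist"; returns a dict with "pixels" (420x560x3 uint8, blue, green, red), "range_z" (420x560 float32, m along the optical axis (not along the pixel's ray), 0 where there is no reading), "mtx" (3x3 intrinsics, pixels), "D" ([k1, k2, p1, p2, k3] as OpenCV has them; the pictures are not rectified), "eye" and "attitude" of the camera in the world. Camera axes: x right, y down, z forward; pixel columns grow to the right and rows downward; lengths in m; the calibration is good to about 2 mm. A picture is of the moment at which its call begins.
- bot.job_done(): hands the job in; it is judged then, once.
Trained networks look in a picture, given as the dict that the camera call returned (one of the last four; its "shot" number tells which), for a name from the list of things; names that differ only in an ending like _2 or _b are one class to them, and where a whole thing is asked for, a point or a joint stands for the part that bears it (a point fixed in the world has none). Each returns a list of dicts, best first, with "p" (0 to 1); they miss things now and then, are a little off and sometimes report something else, mostly with a low value. They report only what shows in the picture. A call takes as long as a camera call. They do not tell look-alikes from the thing itself.
- bot.find_in(picture, name): "xyz" ([x, y, z] in m, in the coordinates of the camera as it stood for that picture, good to about 4 mm: the middle of the surface that is visible of it).
- bot.regions_of(picture, name): "mask" (420x560 bool, what is visible of it).
- bot.place_of(picture, name): "xyz" ([x, y, z] in m, in the coordinates of the camera as it stood for that picture, good to about 4 mm: a listed point, or the origin of a listed thing).
The state is a dict: "clock": time; "joint_pos": joint angles; "joint_vel": joint speeds; "tau": joint torques, N m; "eef_pos": TCP position; "tool_rot": TCP orientation; "ft_force": force on the tool from outside, world axes, zero at the start; "ft_torque": the same for the moment, N m; "grip_width": finger opening in m; "grasp_force": force on a finger pad.
Only numpy, scipy, OpenCV 4.12 (cv2) and the standard library are available. Lean on these libraries where they do the work, as an engineer would, in place of code of your own. Each camera call takes 0.05 s, during which the arm holds its last target. There are 200 camera calls.

TASK

Take the red-handled flux brush out of its slanted rest, dip its bristles well down inside the open metal rinse tin while you hold it, then stand it bristles down in the blue drip cup to drain. Lower the brush right down into the cup before letting go rather than dropping it in, and do not knock over or shove the tin or the cup. Leave the multimeter, the white-capped jar and the yellow screwdriver alone.

Things in the scene. Friction and masses are not known exactly. Their poses are not given: they have to be found in the camera images.
- brush: Round flux brush, 180 mm long, about 80 g. Origin at the centre of the bristle tip; z axis along the brush from bristles to handle end. z 0-32 mm: rigid pale bristles (16 mm diameter); 32-60: steel ferrule (19 mm); 60-180: red handle (20 mm). It starts leaning in the rest, bristles down, 35 degrees from vertical, its lower 80 mm in the sleeve, the upper 100 mm free. Turn about z is arbitrary.
- brush_grip (a point): Point on the brush's axis in the red handle, 140 mm from the bristle tip and 40 mm below the handle's end; a good place to grip along the handle.
- rest: Slanted brush rest fixed to the bench: dark base plate 120 x 90 x 14 mm (x, y, z) with a bracket and a grey round sleeve, 38 mm outside, 30 mm inside diameter, 80 mm deep. Origin: centre of the plate's underside. The sleeve leans 35 degrees from vertical towards the rest's -x (roughly towards the robot). The brush lies loosely in it and comes out along its axis.
- rest_mouth (a point): Centre of the sleeve's open upper end, 99 mm above the bench.
- tin: Open round aluminium rinse tin, 80 mm outside diameter, 55 mm high, wall 3 mm, floor 5 mm thick, about 350 g, loose on the bench. Origin at the centre of its underside, z up.
- cup: Blue round drip cup, 56 mm outside and 50 mm inside diameter, 95 mm high, floor 8 mm thick (inside depth 87 mm), about 400 g, loose on the bench. Origin at the centre of its underside, z up. A brush left in it leans against the rim by up to about 20 degrees.
- multimeter: Black multimeter lying flat, 85 x 175 x 36 mm (x, y, z; its dial and hub reach 48 mm), loose bystander. Origin at the centre of its underside.
- jar: Small closed jar with a white cap, 48 mm diameter, 60 mm high, loose bystander. Origin at the centre of its underside.
- screwdriver: Screwdriver lying on the bench, yellow handle 110 x 30 x 28 mm reaching to -x from the origin, steel blade 90 mm to +x, loose bystander. Origin under the joint of handle and blade, at bench height.
There are look-alikes about, which are no part of the job. There is more than one size of the cup; the one meant has the size given above.

How it is judged:
On the way, in this order (a step that is already met when the one before it is completed fails the run):
1. the held brush's bristle tip is at least 15 mm below the rinse tin's rim, inside the tin (z of brush in the frame of tin below 0.04 m and horizontal distance between brush and tin below 0.036 m and contact force between the fingers and brush above 0.5 N), for 0.1 s.
2. the brush, still held, is lowered into the drip cup until its tip is less than 45 mm above the cup's underside (z of brush in the frame of cup below 0.045 m and horizontal distance between brush and cup below 0.025 m and contact force between the fingers and brush above 0.5 N), for 0.1 s.
At the end, for the whole second after the job is handed in: The brush stands released and at rest in the drip cup, bristles down on the cup's floor (tip within 20 mm of the cup's underside, brush within 26 degrees of vertical); cup and tin stand upright within 6 degrees (z of brush in the frame of cup between 0 and 0.02 m and horizontal distance between brush and cup below 0.025 m and angle between brush's own z axis and vertical below 0.45 rad and linear speed of brush below 0.03 m/s and angle between each of cup, tin's own z axis and vertical below 0.1 rad); the robot touches nothing.
It fails at once if the multimeter is moved more than 30 mm (distance of multimeter from where it was at the start of the episode above 0.03 m).
It fails at once if the jar is moved more than 30 mm (distance of jar from where it was at the start of the episode above 0.03 m).
It fails at once if the screwdriver is moved more than 30 mm (distance of screwdriver from where it was at the start of the episode above 0.03 m).
It fails at once if the tin is tipped more than 20 degrees or shoved more than 50 mm (angle between tin's own z axis and vertical above 0.35 rad or distance of tin from where it was at the start of the episode above 0.05 m).
It fails at once if the cup is tipped more than 20 degrees or shoved more than 50 mm (angle between cup's own z axis and vertical above 0.35 rad or distance of cup from where it was at the start of the episode above 0.05 m).
It also fails if it takes over 58 s, if anything falls off the work surface, if the arm or the gripper's body presses on something with over 40 N, if the wrist force passes 120 N, or if a joint passes its speed limit or range.

## Working session

There is one attempt and no reset: what is moved stays moved. The work goes in short steps, Python scripts to look and compute and a tool call to move; the robot and the scene stay as the last step left them, time stands still between calls to the robot, and variables do not carry over. Pictures are saved under pics/ and viewed, at most 10 in all, crops included, and the job is handed in when it is done.

Besides the shell and the picture viewer there is one more tool, called after "Emit:" as name(argument=value, ...) on one line, values as JSON. carry_out: Moves the arm, as the interface text tells. Its arguments: {"type":"object","properties":{"increments":{"type":"array","items":{"type":"number"}}},"required":["increments"]}

```bash
mkdir -p pics; cat > h.py <<'E'
import numpy as np, cv2
from scipy.spatial.transform import Rotation as R
from workcell import bot
def w(c,p):
    a=np.array(c["attitude"],float)
    M=a if a.shape==(3,3) else R.from_quat(a).as_matrix()
    return np.array(p)@M.T+np.array(c["eye"])
def cloud(c,mask=None):
    z=c["range_z"]; m=z>0
    if mask is not None: m&=mask
    v,u=np.nonzero(m)
    q=cv2.undistortPoints(np.stack([u,v],1).astype(np.float64)[:,None],np.array(c["mtx"]),np.array(c["D"]))[:,0]
    zz=z[v,u][:,None]
    return w(c,np.hstack([q*zz,zz])),u,v
def px(c,p):
    a=np.array(c["attitude"],float); M=a if a.shape==(3,3) else R.from_quat(a).as_matrix()
    q=(np.array(p)-np.array(c["eye"]))@M
    return cv2.projectPoints(q[None],np.zeros(3),np.zeros(3),np.array(c["mtx"]),np.array(c["D"]))[0].ravel().round()
E
python3 - <<'E'
from h import *
np.set_printoptions(precision=4,suppress=True)
o=bot.get_obs(); print(o["eef_pos"],o["tool_rot"],o["clock"])
for n in ("top","scene"):
    c=bot.camera(n); cv2.imwrite(f"pics/{n}0.png",c["pixels"]); print(n,c["eye"],c["attitude"])
    for k in ("brush","brush_grip","rest","rest_mouth","tin","cup","multimeter","jar","screwdriver"):
        for d in bot.place_of(c,k)[:4]: 
            p=w(c,d["xyz"]); print(k,round(d["p"],2),p,px(c,p))
E
```

```text
[0.1655 0.4712 0.2304] [ 0.1681  0.9858 -0.001  -0.0002] 0.0
top [ 0.5268 -0.01    1.0959] [ 0.7093 -0.7044  0.0107 -0.0249]
brush 0.26 [ 0.7127  0.1387 -0.0011] [236. 161.]
brush_grip 0.63 [0.5671 0.2308 0.1506] [189. 210.]
rest 0.88 [0.624  0.2457 0.0039] [198. 192.]
rest_mouth 0.65 [0.5997 0.2388 0.1021] [191. 198.]
tin 0.65 [ 0.6091 -0.2213  0.0014] [365. 198.]
cup 0.93 [ 0.6512 -0.0267  0.004 ] [295. 183.]
cup 0.65 [ 0.6447 -0.118  -0.0021] [328. 185.]
cup 0.57 [0.6517 0.0628 0.0013] [263. 182.]
multimeter 0.64 [0.4124 0.322  0.0007] [169. 267.]
jar 0.62 [ 0.7096  0.1356 -0.0037] [238. 162.]
screwdriver 0.59 [ 0.4355 -0.3506 -0.0024] [412. 261.]
scene [1.136  0.1565 0.9972] [ 0.5541  0.7791 -0.234  -0.1769]
brush_grip 0.93 [0.5708 0.2276 0.1463] [378. 234.]
rest 0.78 [0.6214 0.2455 0.0001] [368. 282.]
rest_mouth 0.77 [0.6037 0.2396 0.1056] [376. 256.]
tin 0.59 [ 0.6119 -0.2249 -0.0001] [196. 226.]
cup 0.78 [ 0.6492 -0.0255  0.0032] [262. 259.]
cup 0.72 [0.6545 0.0617 0.001 ] [294. 272.]
cup 0.56 [ 0.6465 -0.1151 -0.0043] [230. 250.]
multimeter 0.91 [0.4091 0.3279 0.0036] [414. 223.]
jar 0.58 [0.7133 0.1287 0.0011] [313. 301.]
screwdriver 0.92 [ 0.4404 -0.3521  0.0051] [181. 166.]
```

View pics/top0.png

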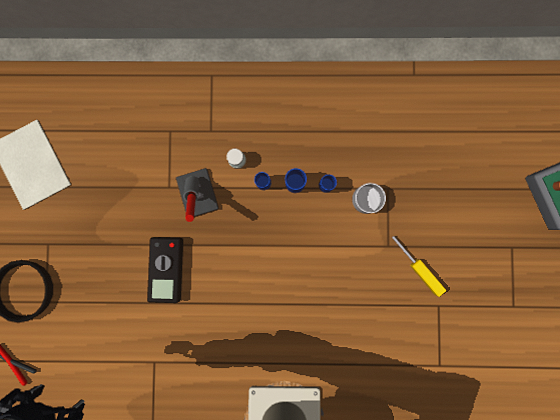

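View pics/scene0.png

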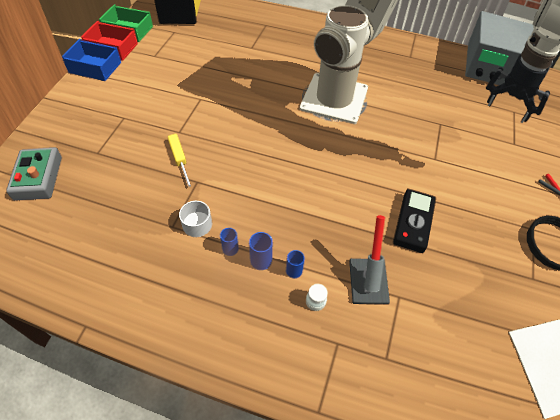

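The top view shows the brush (190,205) in its rest, the tin (370,198) and three blue cups at (262,181), (295,180) and (327,183). The middle cup looks largest. I'll check sizes and the brush axis with depth, and confirm with a crop.

```bash
python3 - <<'E'
from h import *
np.set_printoptions(precision=4,suppress=True)
o=bot.get_obs(); M=R.from_quat(o["tool_rot"]).as_matrix(); print("tool x,y",M[:,0],M[:,1])
ends=[]
for n in ("top","scene"):
    c=bot.camera(n)
    if n=="scene": cv2.imwrite("pics/crop.png",cv2.resize(c["pixels"][185:310,170:400],None,fx=3.4,fy=3.4,interpolation=cv2.INTER_CUBIC))
    P,u,v=cloud(c); hsv=cv2.cvtColor(c["pixels"],cv2.COLOR_BGR2HSV)[v,u].astype(int)
    blue=(abs(hsv[:,0]-118)<15)&(hsv[:,1]>120)&(P[:,2]>.01)
    for y in (-.118,-.027,.062):
        q=P[blue&(np.hypot(P[:,0]-.65,P[:,1]-y)<.042)]
        z=np.percentile(q[:,2],97); r=q[q[:,2]>z-.008]
        lo,hi=r[:,:2].min(0),r[:,:2].max(0)
        print(n,"cup",y,"height",z,"size",hi-lo,"rimmid",(lo+hi)/2)
    q=P[(np.hypot(P[:,0]-.61,P[:,1]+.223)<.05)&(P[:,2]>.035)]; r=q[q[:,2]>.047]
    lo,hi=np.percentile(r[:,:2],[1,99],axis=0); print("tin",np.percentile(q[:,2],97),hi-lo,(lo+hi)/2)
    red=((hsv[:,0]<8)|(hsv[:,0]>172))&(hsv[:,1]>120)&(np.hypot(P[:,0]-.57,P[:,1]-.23)<.12)&(P[:,2]>.06)
    q=P[red]; m=np.median(q,0); q=q[np.linalg.norm(q-m,axis=1)<.08]
    m=q.mean(0); d=np.linalg.svd(q-m,full_matrices=False)[2][0]; d*=np.sign(d[2]); t=(q-m)@d
    ax=m+(m-np.array(c["eye"]))/np.linalg.norm(m-np.array(c["eye"]))*.008
    print("brush",len(q),"mid",ax,"dir",d,"tilt",np.degrees(np.arccos(d[2])),"yaw",np.degrees(np.arctan2(d[1],d[0])),"t",t.min(),t.max(),"end",ax+d*t.max())
    for k in ("brush_grip","rest_mouth","rest"):
        a=[w(c,x["xyz"]) for x in bot.place_of(c,k)[:1]]; print(k,a)
E
```

```text
tool x,y [-0.9435  0.3314 -0.    ] [ 0.3314  0.9435 -0.    ]
top cup -0.118 height 0.0733024011715803 size [0.0396 0.0392] rimmid [ 0.6442 -0.1128]
top cup -0.027 height 0.0981525612956905 size [0.0519 0.0538] rimmid [ 0.6498 -0.0263]
top cup 0.062 height 0.07355667561890099 size [0.0399 0.0396] rimmid [0.6511 0.0598]
tin 0.057716864824629094 [0.0771 0.078 ] [ 0.6068 -0.2246]
brush 235 mid [0.5762 0.2326 0.1374] dir [-0.566  -0.1586  0.809 ] tilt 36.00119980247744 yaw -164.34945004056925 t -0.07235717501645705 0.05025269422928817 end [0.5477 0.2246 0.1781]
brush_grip [array([0.5672, 0.2331, 0.1466])]
rest_mouth [array([0.601 , 0.2411, 0.1023])]
rest [array([0.6233, 0.2454, 0.0051])]
scene cup -0.118 height 0.07574924179606768 size [0.0394 0.0404] rimmid [ 0.6468 -0.1121]
scene cup -0.027 height 0.09898739977800432 size [0.0556 0.0528] rimmid [ 0.6511 -0.0272]
scene cup 0.062 height 0.07403482298424138 size [0.0412 0.0395] rimmid [0.6527 0.0609]
tin 0.058323250256447044 [0.0811 0.0788] [ 0.6064 -0.2251]
brush 376 mid [0.5747 0.231  0.1376] dir [-0.5466 -0.1772  0.8184] tilt 35.07029353528113 yaw -162.03224600248538 t -0.058444531037582396 0.05087937656063611 end [0.5469 0.222  0.1792]
brush_grip [array([0.5704, 0.2276, 0.1477])]
rest_mouth [array([0.6027, 0.2387, 0.1057])]
rest [array([ 0.6218,  0.2465, -0.0008])]
```

View pics/crop.png

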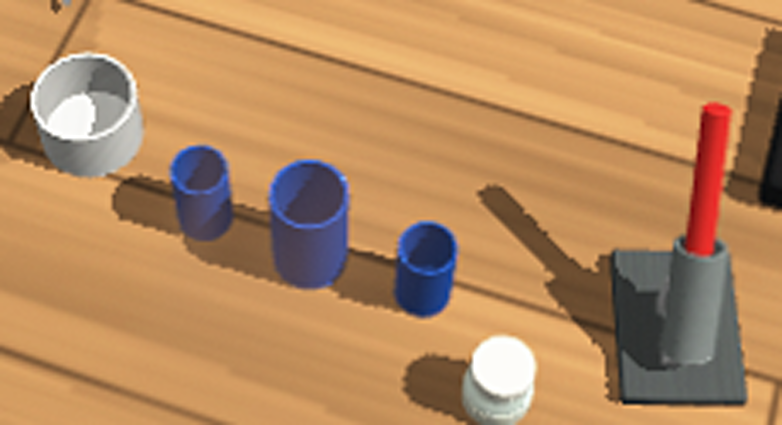

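The middle cup measures 55 mm across and 98 mm high, so it is the one meant. The other two, at (201,190) and (427,265) in the crop, are only 40 mm across and 74 mm high. I'll move above the brush with the fingers set to close across the lean.

Emit:
carry_out(increments=[8.5,-5.6,-1.2,0,0,8.5,-5.6,-1.2,0,0,8.5,-5.6,-1.2,0,0,8.5,-5.6,-1.2,0,0,8.5,-5.6,-1.2,0,0])

```text
clock: 2.02
eef_pos: [0.4115, 0.3213, 0.2315]
tool_rot: [0.168, 0.986, 0.0, 0.0]
ft_force: [-0.4, 0.6, 0.2]
grip_width: 0.0851
grasp_force: 0.0
```

Emit:
carry_out(increments=[8.5,-6.0,-1.1,0,0,8.5,-6.0,-1.1,0,0,8.5,-6.0,-1.2,0,0,8.5,0,0,0,-0.16,8.5,0,0,0,-0.16])

```text
clock: 2.65
eef_pos: [0.5694, 0.2295, 0.2305]
tool_rot: [0.007, 1.0, -0.0, -0.001]
ft_force: [-0.5, 0.2, 0.2]
grip_width: 0.0851
grasp_force: 0.0
```

Emit:
carry_out(increments=[8.5,0,0,0,-0.16,8.5,0,0,0,-0.155,8.5,0,0,0,0,8.5,0,0,0,0,8.5,0,0,0,0])

```text
clock: 3.28
eef_pos: [0.5685, 0.2306, 0.2313]
tool_rot: [-0.147, 0.989, 0.0, 0.0]
ft_force: [0.4, 0.1, 0.2]
grip_width: 0.0851
grasp_force: 0.0
```

```bash
cat > st.py <<'E'
from h import *
np.set_printoptions(precision=4,suppress=True)
def brush(n,near,save=None):
    c=bot.camera(n)
    if save: cv2.imwrite("pics/"+save,c["pixels"])
    P,u,v=cloud(c); hsv=cv2.cvtColor(c["pixels"],cv2.COLOR_BGR2HSV)[v,u].astype(int)
    red=((hsv[:,0]<8)|(hsv[:,0]>172))&(hsv[:,1]>120)&(np.linalg.norm(P-near,axis=1)<.13)
    q=P[red]; m=q.mean(0); d=np.linalg.svd(q-m,full_matrices=False)[2][0]; d*=np.sign(d[2]); t=(q-m)@d
    e=np.array(c["eye"]); ax=m+(m-e)/np.linalg.norm(m-e)*.008
    print(n,len(q),"mid",ax,"dir",d,"tilt",np.degrees(np.arccos(d[2])),"yaw",np.degrees(np.arctan2(d[1],d[0])),"ends",ax+d*t.min(),ax+d*t.max())
    return c,ax,d
o=bot.get_obs(); M=R.from_quat(o["tool_rot"]).as_matrix()
T=np.array(o["eef_pos"])
print("t",o["clock"],"tcp",T,"x",M[:,0],"y",M[:,1],"q",np.array(o["joint_pos"]),"F",o["ft_force"],"w",o["grip_width"],o["grasp_force"])
E
python3 - <<'E'
from st import *
c,ax,d=brush("wrist",np.array([.575,.232,.14]),"w1.png")
print((np.array([.569,.230,.127])-T)@M*100)
for k in ("brush_grip","rest_mouth"): print(k,[(round(x["p"],2),w(c,x["xyz"])) for x in bot.place_of(c,k)[:2]])
E
```

```text
t 3.275 tcp [0.5685 0.2306 0.2313] x [-0.9565 -0.2918 -0.    ] y [-0.2918  0.9565  0.    ] q [0.3854 0.4725 0.3401 1.4384 0.     0.0893] F [0.405  0.1448 0.1506] w 0.08512949953406 0.0
wrist 1452 mid [0.5679 0.2288 0.1504] dir [-0.548  -0.1595  0.8211] tilt 34.80598001862749 yaw -163.76886897947782 ends [0.644  0.251  0.0364] [0.5515 0.224  0.175 ]
[-0.0245 -0.0746 10.4301]
brush_grip [(0.86, array([0.5673, 0.2237, 0.1458]))]
rest_mouth [(0.76, array([0.6034, 0.2412, 0.0994]))]
```

View pics/w1.png

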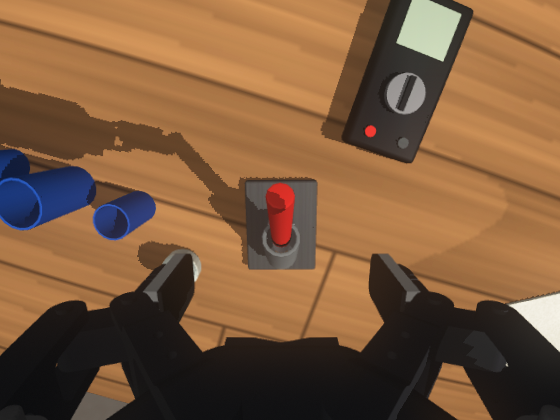

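The wrist view shows the handle (281,215) centred between the fingers and leaning along the tool's x axis. I'll descend and grip.

Emit:
carry_out(increments=[8.5,0,-0.1,4.0,0,8.5,0,0,4.0,0,8.5,0,0,2.4,0,8.5,0,0,0,0,2.0,0,0,0,0])

```text
clock: 4.05
eef_pos: [0.5696, 0.2299, 0.1286]
tool_rot: [-0.148, 0.989, 0.0, 0.001]
ft_force: [0.7, 0.4, -0.6]
grip_width: 0.0692
grasp_force: 0.0
```

Emit:
carry_out(increments=[1.0,0,0,0,0,1.0,0,0,0,0,1.0,0,0,0,0,1.0,0,0,0,0,1.0,0,0,0,0])

```text
clock: 4.68
eef_pos: [0.5692, 0.2299, 0.1283]
tool_rot: [-0.148, 0.989, 0.0, 0.001]
ft_force: [-0.2, -0.6, 5.9]
grip_width: 0.0187
grasp_force: 58.4
```

Gripped at 58 N. The tool can't tilt, so I'll use the fixed sleeve to swing the brush towards upright in the grip. First I draw it out 55 mm along its axis, then swing it about the 25 mm still inside the sleeve.

Emit:
carry_out(increments=[1.0,0.63,0,-0.9,0,1.0,0.63,0,-0.9,0,1.0,0.63,0,-0.9,0,1.0,0.63,0,-0.9,0,1.0,0.63,0,-0.9,0])

```text
clock: 5.3
eef_pos: [0.5377, 0.2201, 0.1728]
tool_rot: [-0.148, 0.989, -0.0, -0.001]
ft_force: [0.5, 0.4, -1.2]
grip_width: 0.0185
grasp_force: 58.5
```

```bash
python3 - <<'E'
from st import *
G=T+[0,0,.019]
brush("scene",G,"s2.png")
E
```

```text
t 5.3 tcp [0.5377 0.2201 0.1728] x [-0.9562 -0.2928  0.0011] y [-0.2928  0.9562 -0.    ] q [0.3884 0.4311 0.1228 1.2636 0.0001 0.0913] F [ 0.5374  0.3751 -1.2431] w 0.018539903029065916 58.53081285953522
scene 329 mid [0.5542 0.2251 0.1677] dir [-0.4978 -0.1277  0.8578] tilt 30.924168144467245 yaw -165.61604194397302 ends [0.58   0.2317 0.1232] [0.5172 0.2156 0.2314]
```

Emit:
carry_out(increments=[1.0,-0.85,0,-0.5,0,1.0,-0.85,0,-0.45,0,1.0,-0.85,0,-0.4,0,1.0,-0.85,0,-0.35,0,1.0,-0.85,0,-0.25,0])

```text
clock: 5.98
eef_pos: [0.5766, 0.2319, 0.1898]
tool_rot: [-0.148, 0.989, -0.001, -0.005]
ft_force: [-4.3, -3.8, -2.1]
grip_width: 0.0187
grasp_force: 62.2
```

Emit:
carry_out(increments=[1.0,-0.85,0,-0.15,0,1.0,-0.4,0,-0.05,0,1.0,0,0,0,0,1.0,0,0,0,0,1.0,0,0,0,0])

```text
clock: 6.6
eef_pos: [0.5902, 0.2361, 0.1926]
tool_rot: [-0.148, 0.989, -0.0, -0.002]
ft_force: [-4.4, -2.2, -4.0]
grip_width: 0.0183
grasp_force: 62.7
```

```bash
python3 - <<'E'
from st import *
G=T+[0,0,.019]
brush("scene",G,"s3.png")
im=cv2.imread("pics/s3.png"); cv2.imwrite("pics/s3c.png",cv2.resize(im[130:330,270:470],None,fx=3,fy=3))
E
```

```text
t 6.6 tcp [0.5902 0.2361 0.1926] x [-0.9562 -0.2928  0.0035] y [-0.2928  0.9562 -0.0003] q [ 0.3805  0.5349  0.3409  1.3803 -0.      0.0833] F [-4.3916 -2.2168 -3.9624] w 0.018307739318227437 62.661681175231934
scene 267 mid [0.5942 0.2375 0.1847] dir [-0.1814 -0.0112  0.9833] tilt 10.472181809606267 yaw -176.47285299048312 ends [0.6035 0.2381 0.1338] [0.5812 0.2367 0.2549]
```

View pics/s3c.png

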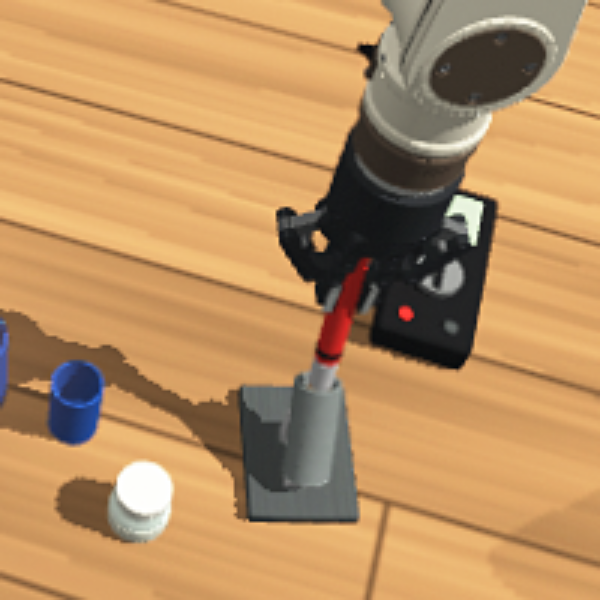

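The brush (345,310 in the crop) now stands about 10° off vertical in the grip, with its bristles still in the sleeve. I'll draw it out along the sleeve and raise it.

Emit:
carry_out(increments=[1.0,0.6,0,-0.85,0,1.0,0.6,0,-0.85,0,1.0,0.6,0,-0.85,0,1.0,0.6,0,-0.85,0,1.0,0,0,-2.5,0])

```text
clock: 7.28
eef_pos: [0.5674, 0.2291, 0.253]
tool_rot: [-0.148, 0.989, -0.0, -0.001]
ft_force: [0.6, -0.5, -0.2]
grip_width: 0.0185
grasp_force: 62.6
```

```bash
python3 - <<'E'
from st import *
G=T+[0,0,.019]
c,ax,d=brush("scene",G,"s4.png")
P,u,v=cloud(c)
q=P[(np.hypot(P[:,0]-G[0],P[:,1]-G[1])<.05)&(P[:,2]<T[2]-.01)&(P[:,2]>.1)]
for a in np.arange(.1,T[2]-.01,.01):
    s=q[(q[:,2]>=a)&(q[:,2]<a+.01)]
    if len(s): print(round(a,3),len(s),s.mean(0))
for k in ("brush","brush_grip"): print(k,[(round(x["p"],2),w(c,x["xyz"])) for x in bot.place_of(c,k)[:2]])
E
```

```text
t 7.275 tcp [0.5674 0.2291 0.253 ] x [-0.9561 -0.2929  0.0016] y [-0.2929  0.9561 -0.0002] q [ 0.3839  0.4663  0.3858  1.4919 -0.      0.0866] F [ 0.5528 -0.4881 -0.2332] w 0.0184709442868576 62.58236646652222
scene 303 mid [0.5707 0.2303 0.2453] dir [-0.2252 -0.006   0.9743] tilt 13.016466362501331 yaw -178.47696816595436 ends [0.5837 0.2306 0.1889] [0.5573 0.2299 0.3031]
0.1 12 [0.6106 0.239  0.1029]
0.13 1 [0.601  0.2339 0.1397]
0.14 22 [0.5983 0.2362 0.1445]
0.15 23 [0.5967 0.2353 0.1546]
0.16 25 [0.5949 0.2354 0.1637]
0.17 30 [0.5929 0.2336 0.1762]
0.18 26 [0.5909 0.2332 0.185 ]
0.19 30 [0.5888 0.233  0.1943]
0.2 32 [0.5866 0.2303 0.2052]
0.21 32 [0.5841 0.2307 0.2149]
0.22 32 [0.5812 0.2295 0.225 ]
0.23 31 [0.579  0.2294 0.2348]
0.24 12 [0.5767 0.2275 0.2413]
brush [(0.77, array([0.5886, 0.2353, 0.139 ]))]
brush_grip [(0.96, array([0.5666, 0.2285, 0.2735]))]
```

The brush leans 12.7°, with its tip about (+25, +7, −117) mm from the TCP. That lean fits the cup. Next I carry it over the tin.

Emit:
carry_out(increments=[1.0,1.21,-4.45,0,0,1.0,1.21,-4.45,0,0,1.0,1.21,-4.45,0,0,1.0,1.21,-4.45,0,0,1.0,1.21,-4.45,0,0])

```text
clock: 8.05
eef_pos: [0.5752, -0.0024, 0.2517]
tool_rot: [-0.148, 0.989, 0.0, -0.0]
ft_force: [-0.1, 0.1, -1.0]
grip_width: 0.0184
grasp_force: 62.6
```

Emit:
carry_out(increments=[1.0,1.21,-4.45,0,0,1.0,1.21,-4.45,0,0,1.0,1.21,-4.45,0,0,1.0,1.21,-4.45,0,0,1.0,1.21,-4.45,0,0])

```text
clock: 8.68
eef_pos: [0.5826, -0.2328, 0.2517]
tool_rot: [-0.148, 0.989, 0.0, -0.0]
ft_force: [0.8, 0.2, -1.4]
grip_width: 0.0184
grasp_force: 62.6
```

```bash
python3 - <<'E'
from st import *
G=T+[0,0,.019]
c,ax,d=brush("scene",G,"s5.png")
for n in ("scene","wrist"):
    if n=="wrist": c=bot.camera(n); cv2.imwrite("pics/w5.png",c["pixels"])
    for k in ("brush","brush_grip","tin"): print(n,k,[(round(x["p"],2),w(c,x["xyz"])) for x in bot.place_of(c,k)[:2]])
im=np.hstack([cv2.imread("pics/s5.png")[100:340,100:400],cv2.imread("pics/w5.png")[100:340,130:430]]); cv2.imwrite("pics/c5.png",im)
E
```

```text
t 8.675 tcp [ 0.5826 -0.2328  0.2517] x [-0.9562 -0.2928  0.0008] y [-0.2928  0.9562  0.0007] q [-0.3802  0.5005  0.4369  1.5082  0.0001 -0.6773] F [ 0.7752  0.2238 -1.4053] w 0.018428583279432625 62.58127570152283
scene 300 mid [ 0.5866 -0.232   0.2485] dir [-0.1233 -0.0438  0.9914] tilt 7.516225474757266 yaw -160.45641365363903 ends [ 0.5942 -0.2293  0.1871] [ 0.5767 -0.2355  0.3284]
scene brush [(0.84, array([ 0.6079, -0.2274,  0.1373]))]
scene brush_grip [(0.63, array([ 0.583 , -0.2346,  0.2759]))]
scene tin [(0.84, array([ 0.6104, -0.2219,  0.003 ])), (0.48, array([ 0.6067, -0.2262,  0.1382]))]
wrist brush [(0.76, array([ 0.6138, -0.227 ,  0.1378]))]
wrist brush_grip [(0.69, array([ 0.5756, -0.2414,  0.2716]))]
wrist tin [(0.87, array([ 0.6065, -0.2287,  0.0008]))]
```

View pics/c5.png

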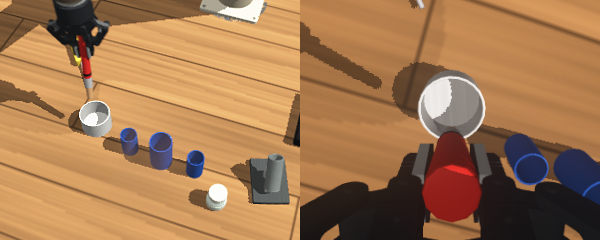

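The brush hangs just above the tin: the left half shows it at (88,85) over the tin at (95,118). The tip is about 3 mm off the tin's centre. I'll dip it 11 cm and lift out again.

Emit:
carry_out(increments=[1.0,0,0,3.5,0,1.0,0,0,3.5,0,1.0,0,0,3.0,0,1.0,0,0,1.2,0,1.0,0,0,0,0])

```text
clock: 9.7
eef_pos: [0.5828, -0.2305, 0.1405]
tool_rot: [-0.149, 0.989, 0.0, -0.001]
ft_force: [0.1, 0.5, -1.2]
grip_width: 0.0186
grasp_force: 62.6
```

Emit:
carry_out(increments=[1.0,0,0,0,0,1.0,0,0,0,0,1.0,0,0,-3.5,0,1.0,0,0,-4.0,0,1.0,0,0,-3.7,0])

```text
clock: 10.32
eef_pos: [0.5833, -0.2316, 0.2553]
tool_rot: [-0.148, 0.989, -0.001, 0.001]
ft_force: [0.4, -0.6, -0.8]
grip_width: 0.0184
grasp_force: 62.6
```

Emit:
carry_out(increments=[1.0,-2.1,3.55,0,0,1.0,-2.1,3.55,0,0,1.0,-2.1,3.55,0,0,1.0,-2.1,3.55,0,0,1.0,-2.1,3.55,0,0])

```text
clock: 10.95
eef_pos: [0.6319, -0.0298, 0.254]
tool_rot: [-0.148, 0.989, -0.0, 0.001]
ft_force: [0.7, 0.7, -0.8]
grip_width: 0.0186
grasp_force: 62.7
```

```bash
python3 - <<'E'
from st import *
G=T+[0,0,.019]
c,ax,d=brush("scene",G,"s6.png")
P,u,v=cloud(c)
q=P[(np.hypot(P[:,0]-G[0],P[:,1]-G[1])<.06)&(P[:,2]<T[2]-.01)&(P[:,2]>.125)]
for a in np.arange(.13,T[2]-.01,.02):
    s=q[(q[:,2]>=a)&(q[:,2]<a+.02)]
    if len(s): print(round(a,3),len(s),s.mean(0))
for n in ("scene","wrist"):
    if n=="wrist": c=bot.camera(n); cv2.imwrite("pics/w6.png",c["pixels"])
    for k in ("brush","brush_grip","cup"): print(n,k,[(round(x["p"],2),w(c,x["xyz"])) for x in bot.place_of(c,k)[:3]])
im=np.hstack([cv2.imread("pics/s6.png")[100:340,100:400],cv2.imread("pics/w6.png")[100:340,130:430]]); cv2.imwrite("pics/c6.png",im)
E
```

```text
t 10.95 tcp [ 0.6319 -0.0298  0.254 ] x [-0.9562 -0.2926 -0.0019] y [-0.2926  0.9562 -0.0007] q [-0.0471  0.5094  0.457   1.5164 -0.     -0.344 ] F [ 0.7319  0.7346 -0.7861] w 0.018606029418796438 62.67948389053345
scene 366 mid [ 0.6351 -0.0315  0.2551] dir [-0.1849 -0.0668  0.9805] tilt 11.3365115789041 yaw -160.12060398615466 ends [ 0.6469 -0.0273  0.1929] [ 0.6219 -0.0363  0.3254]
0.13 26 [ 0.6634 -0.0218  0.1449]
0.15 48 [ 0.6607 -0.0234  0.1593]
0.17 49 [ 0.6576 -0.0241  0.1802]
0.19 60 [ 0.6523 -0.0259  0.1996]
0.21 65 [ 0.6479 -0.0262  0.2194]
0.23 48 [ 0.6441 -0.0272  0.237 ]
scene brush [(0.86, array([ 0.6536, -0.0214,  0.1387])), (0.36, array([ 0.6207,  0.2427, -0.0019]))]
scene brush_grip [(0.94, array([ 0.6294, -0.0317,  0.2735]))]
scene cup [(0.9, array([ 0.6508, -0.0282,  0.0012])), (0.83, array([0.6543, 0.06  , 0.0004])), (0.65, array([ 0.6461, -0.1156, -0.0022]))]
wrist brush [(0.71, array([ 0.6607, -0.0239,  0.1381]))]
wrist brush_grip [(0.72, array([ 0.6259, -0.0371,  0.274 ]))]
wrist cup [(0.73, array([ 0.6497,  0.0614, -0.0029])), (0.59, array([ 0.6572, -0.0263, -0.0039])), (0.59, array([ 0.6441, -0.1053,  0.0009]))]
```

View pics/c6.png

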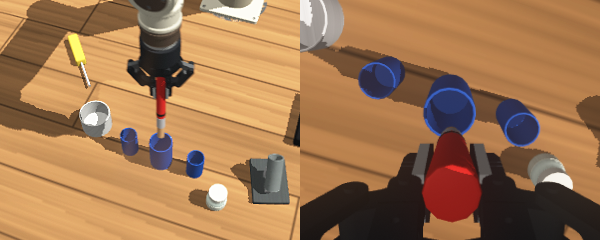

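The brush tip (161,130 in the left half) is above the middle cup. In the wrist view the cup's rim (450,110) lies in line with the brush. I'll lower in two stages and watch the force.

Emit:
carry_out(increments=[1.0,0,-0.2,2.0,0,1.0,0,0,2.0,0,1.0,0,0,2.0,0,1.0,0,0,1.5,0,1.0,0,0,0.5,0])

```text
clock: 11.98
eef_pos: [0.6314, -0.0335, 0.1718]
tool_rot: [-0.148, 0.989, 0.0, -0.001]
ft_force: [0.4, -0.0, -1.0]
grip_width: 0.0184
grasp_force: 62.7
```

```bash
python3 - <<'E'
from st import *
c=bot.camera("scene")
print([(round(x["p"],2),w(c,x["xyz"])) for x in bot.place_of(c,"cup")[:3]])
E
```

```text
t 11.975 tcp [ 0.6314 -0.0335  0.1718] x [-0.9565 -0.2918  0.0016] y [-0.2918  0.9565  0.0006] q [-0.053   0.5352  0.2871  1.3244 -0.     -0.3492] F [ 0.4318 -0.0062 -0.9504] w 0.018412896630157733 62.680267095565796
[(0.73, array([ 0.6499, -0.0287,  0.0033])), (0.72, array([ 0.6437, -0.1145,  0.002 ])), (0.62, array([0.6546, 0.0621, 0.0003]))]
```

No contact, and the cup hasn't moved. I'll lower the rest of the way.

Emit:
carry_out(increments=[1.0,0,0,1.5,0,1.0,0,0,1.3,0,1.0,0,0,0.9,0,1.0,0,0,0.5,0,1.0,0,0,0,0])

```text
clock: 12.7
eef_pos: [0.6317, -0.0328, 0.1303]
tool_rot: [-0.148, 0.989, 0.0, -0.0]
ft_force: [0.8, -0.6, -1.0]
grip_width: 0.0189
grasp_force: 62.7
```

Emit:
carry_out(increments=[1.0,0,0,0.2,0,1.0,0,0,0.1,0,1.0,0,0,0,0,1.0,0,0,0,0,1.0,0,0,0,0])

```text
clock: 13.32
eef_pos: [0.6321, -0.0329, 0.1279]
tool_rot: [-0.148, 0.989, -0.0, 0.0]
ft_force: [-1.4, 1.0, -1.8]
grip_width: 0.0182
grasp_force: 62.7
```

The tip is within a few mm of the floor, so I'll release.

Emit:
carry_out(increments=[3.0,0,0,0,0,5.0,0,0,0,0,8.5,0,0,0,0,8.5,0,0,0,0,8.5,0,0,0,0])

```text
clock: 13.95
eef_pos: [0.632, -0.0329, 0.1278]
tool_rot: [-0.148, 0.989, -0.0, -0.0]
ft_force: [0.5, -0.1, 0.6]
grip_width: 0.085
grasp_force: 0.0
```

```bash
python3 - <<'E'
from st import *
G=T+[0,0,.019]
brush("scene",G); brush("wrist",G,"w7.png")
im=np.hstack([cv2.imread("pics/w7.png")]); cv2.imwrite("pics/w7.png",im)
E
```

```text
t 13.95 tcp [ 0.632  -0.0329  0.1278] x [-0.9562 -0.2929  0.    ] y [-0.2929  0.9562 -0.    ] q [-0.052   0.5603  0.2125  1.223  -0.     -0.3492] F [ 0.4506 -0.1196  0.6165] w 0.08495059881333991 0.0
scene 250 mid [ 0.6333 -0.0324  0.1204] dir [-0.1879 -0.0623  0.9802] tilt 11.418960646753797 yaw -161.6609645983612 ends [ 0.6451 -0.0285  0.0588] [ 0.6195 -0.037   0.1925]
wrist 3471 mid [ 0.6193 -0.0367  0.1678] dir [-0.1469 -0.0173  0.989 ] tilt 8.50390692939916 yaw -173.26452961916561 ends [ 0.6405 -0.0341  0.025 ] [ 0.6176 -0.0369  0.1793]
```

View pics/w7.png

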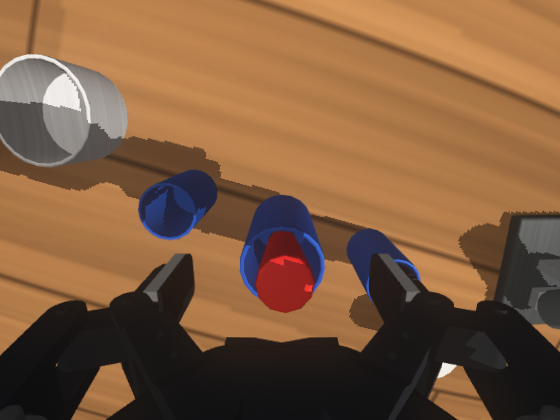

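The brush (285,270) stands free in the cup, centred between the open fingers. I'll lift straight up.

Emit:
carry_out(increments=[8.5,0,0,-2,0,8.5,0,0,-3,0,8.5,0,0,-4,0,8.5,0,0,-3,0,8.5,0,0,-2,0])

```text
clock: 14.68
eef_pos: [0.6325, -0.0329, 0.2699]
tool_rot: [-0.148, 0.989, -0.0, 0.001]
ft_force: [-0.4, -0.1, -0.3]
grip_width: 0.0848
grasp_force: 0.0
```

Emit:
carry_out(increments=[8.5,0,0,0,0,8.5,0,0,0,0,8.5,0,0,0,0,8.5,0,0,0,0,8.5,0,0,0,0])

```text
clock: 15.3
eef_pos: [0.6318, -0.0329, 0.2673]
tool_rot: [-0.148, 0.989, 0.0, -0.0]
ft_force: [-0.8, 2.0, 1.1]
grip_width: 0.0848
grasp_force: 0.0
```

```bash
python3 - <<'E'
from st import *
G=np.array([.63,-.033,.147])
c,a,d=brush("scene",G); b=brush("scene",G)
for k in ("brush","cup","tin"): print(k,[(round(x["p"],2),w(c,x["xyz"])) for x in bot.place_of(c,k)[:3]])
if np.degrees(np.arccos(d[2]))<24 and abs(b[1]-a).max()<.003 and T[2]>.24: print(bot.job_done())
E
```

```text
t 15.3 tcp [ 0.6318 -0.0329  0.2673] x [-0.9562 -0.2929  0.0008] y [-0.2929  0.9562  0.0003] q [-0.0519  0.5117  0.4948  1.5548 -0.     -0.3492] F [-0.7924  1.9867  1.0719] w 0.08484084831992646 0.0
scene 307 mid [ 0.6295 -0.0334  0.1314] dir [-0.248  -0.078   0.9656] tilt 15.069562992526151 yaw -162.55061932959748 ends [ 0.6471 -0.0279  0.0629] [ 0.6163 -0.0376  0.1826]
scene 308 mid [ 0.6294 -0.0335  0.1313] dir [-0.2461 -0.0773  0.9662] tilt 14.947383421377928 yaw -162.55351702282508 ends [ 0.6471 -0.0279  0.062 ] [ 0.6165 -0.0376  0.1823]
brush [(0.63, array([ 0.6539, -0.0282,  0.0104]))]
cup [(0.81, array([ 0.6466, -0.1156, -0.0037])), (0.76, array([ 0.648 , -0.0301, -0.0009])), (0.61, array([ 0.6556,  0.0604, -0.0014]))]
tin [(0.57, array([ 0.6096, -0.2249,  0.0038]))]
the job is handed in; nothing more can be done
None
```

The brush was dipped in the rinse tin and now stands released, bristles down, in the 56 mm blue cup, leaning about 15°; tin and cup did not visibly move, and the job is handed in at 15.3 s (no verdict was returned).

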